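# Show the foot of a dessert cup to the checking camera

## Robot

A 7-joint arm with a two-finger parallel gripper is mounted at the origin on the work surface. World frame = base frame: x ahead of the robot, y to its left, z up, the work surface at z = 0. Lengths are in m, angles in degrees, forces in N, time in s.
With the tool pointing down it reaches from about 0.425 to 0.875 m from the base axis. Payload 4.7 kg.
Tool frame: the origin (TCP) lies at the very end of the fingers, on their centre line; the grasp point (between the pads) lies arm.tcp_to_grasp behind it (arm.tcp_to_grasp is the distance from the TCP to the grasp point, in m); z points along the fingers, y is the line along which they close (so a half turn about z gives the same grasp; the last joint's range is limited). The gripper opens to 87 mm and grips with 3 to 60 N. Pads are 19 mm wide; open, the fingers measure 117 mm over their backs; the gripper's body (75 mm by 190 mm) begins 51 mm behind the grasp point.
Start: joints at [-62.275, 18.392, -4.016, 83.108, 1.295, 78.541, -3.26], TCP at [0.294, 0.58, 0.223] pointing down, gripper open.
Joint ranges: [-163.93, 163.93], [-17.29, 119.83], [-79.2, 71.16], [3.27, 140.29], [-89.18, 269.18], [5.43, 117.66], [-154.24, 154.24]. Speed limits (degrees/s): [147.25, 147.25, 180, 180, 180, 180, 180].

## Interface

Orientations are given as [roll, pitch, yaw] about the fixed x, y, z axes, in that order (R = Rz(yaw) Ry(pitch) Rx(roll)).
In Python, from rig import arm, get_image gives the robot as it stands.
- The arm moves only by the shell command python3 -m creep 'ROWS' [FORCE]. ROWS is JSON, a list of rows, each an object with "linear": the shift along the tool's x, y, z in units of 50 mm (1.0 is 50 mm), a list of three; "roll": the turn about the tool's z in units of 5 degrees (1.0 is 5 degrees); "fingers": the finger opening in mm, from 0 to 87. A call has 1 to 10 rows; each row is the pose to reach, as a shift and turn from the pose commanded when the call began, along the tool's axes at that moment; what a row does not reach only later rows make up. A row lasts 1/8 s, in which the tool goes at most 62.5 mm and 10.7 degrees, less where a joint would pass 70% of its speed; a pose out of reach is approached as far as the arm can. A call with a gripper value outside its range is refused whole. The fingers move at their own pace and stop on an object; FORCE is the grip in N (left out, the last holds). Time passes only in rows, so rows that repeat a pose let the fingers close. It gives the time, the measured TCP pose, the force, the opening and the grip force at its end, in the units of the state.
- arm.sense(): the state, without advancing time (a new reading comes with each control period).
- get_image(name): name is "scene" or "top" or "wrist"; returns a dict with "frame" (480x640x3 uint8, red, green, blue), "range_z" (480x640 float32, m along the optical axis (not along the pixel's ray), 0 where there is no reading), "intrinsics" (3x3 intrinsics, pixels), "D" ([k1, k2, p1, p2, k3] as OpenCV has them; the pictures are not rectified), "extrinsics" (4x4, takes a point from camera to world coordinates). Camera axes: x right, y up, looking along -z (the intrinsics and any distortion apply to the point x, -y, -z); pixel columns grow to the right and rows downward; lengths in m; the calibration is good to about 2 mm. A picture is of the moment at which its call begins.
- arm.job_done(): hands the job in; it is judged then, once.
The state is a dict: "time_s": time; "joint_pos": joint angles; "qd": joint speeds; "effort": joint torques, N m; "eef_pos": TCP position; "tool_rot": TCP orientation; "contact_force": force on the tool from outside, world axes, zero at the start; "ft_torque": the same for the moment, N m; "finger_gap": finger opening in m; "grip_force": force on a finger pad.
Only numpy, scipy, OpenCV 4.12 (cv2) and the standard library are available. Lean on these libraries where they do the work, as an engineer would, in place of code of your own. Each camera call takes 0.05 s, during which the arm holds its last target. There are 200 camera calls.

## Task

Fold the lid of the wooden cup case up by its orange tab until it stands upright, and leave it so. Then take the blue cup out and show its underside to the checking camera: hold the cup in the air, mouth uppermost and tipped so that the foot squarely faces the lens, with the middle of the foot straight out from the lens and 15 cm in front of it. Finish while still holding the cup steady there, and leave the yellow cup, the plates and the bowl where they are.

Things in the scene. Friction and masses are not known exactly. Their poses are not given: they have to be found in the camera images.
- case: Fixed open wooden case, 250 mm (its x) by 180 mm (its y) outside, 95 mm high, walls and floor 6 mm, undivided. Origin: centre of its underside on the counter; z up. Both cups stand on its floor, mouth up, one towards each x end, about 112 mm apart and 20 mm off the middle towards its -y side.
- lid (a joint): Hinge of the case's lid, rad: 0 = shut (lid level on the rim), 1.57 = upright, stop at 2.2. The axis runs along the case's x over its +y wall, so that the -y edge swings up. The hinge is stiff: the lid stays where it is left; it takes about 4 N at the tab to move it. It starts shut or a little ajar.
- lid_hinge (a point): Point on the lid's hinge axis, mid-length, at the top of the case's +y wall (95 mm above the counter). Axes as the lid's: with the lid shut they are those of the case.
- lid_tab (a point): Grip point of the orange tab that sticks out in the plane of the lid (panel 250 x 180 x 8 mm) from the middle of its free (-y) edge. Tab 20 mm wide along the hinge, 12 mm thick, 50 mm long. Point: mid-width and mid-thickness, 32 mm beyond the edge, 212 mm from the hinge axis, 5 mm above it when shut. Pinched across its width, the tab can turn between the pads as the lid swings.
- blue_cup: Blue straight-sided dessert cup without handle, hollow, 54 mm outside diameter (48 mm at the foot), 85 mm high, wall 4 mm, about 0.16 kg. Origin: centre of its underside (the foot); z points along its axis to the mouth. Loose.
- yellow_cup: Yellow cup of the same shape and size; leave it in the case. Origin: centre of its underside. Loose.
- camera: Fixed stand of the checking camera: dark round foot 100 mm across, 12 mm high, and a short post; the whole camera is about 110 mm high. Origin: centre of its underside; the camera looks up and towards its -x.
- lens: Head of the checking camera: black housing 58 x 58 x 36 mm with a white ring light 60 mm across round a black lens tube 40 mm across. Origin: centre of the lens's front face, about 95 mm above the counter; z is the viewing direction, pointing out of the lens, 30 degrees from vertical, leaning to the stand's -x (towards the robot).
- show_point (a point): Point in the air on the lens's viewing axis, 150 mm in front of the lens: where the centre of the blue cup's foot is to be held. Axes parallel to those of the lens.
- plates: Stack of five beige-pink plates, 176 mm across, 33 mm high in all, to the right of the case on the robot's side. Origin: centre of its underside. Loose; leave alone.
- bowl: White bowl, 90 mm across, 50 mm high, to the left of the case. Origin: centre of its underside. Loose; leave alone.

How it is judged (in metres and radians):
On the way, in this order (a step that is already met when the one before it is completed fails the run):
1. the lid stands upright, within 14 degrees, with the blue cup still in the case (value of joint lid between 1.33 and 1.81 rad and distance of blue_cup from where it was at the start of the episode below 0.03 m), for 0.3 s.
2. the blue cup is lifted out of the case by the gripper, its foot over 120 mm above the counter (height (world z) of blue_cup above 0.12 m and contact force between blue_cup and the fingers above 1 N), for 0.2 s.
At the end, for the whole second after the job is handed in: The gripper holds the blue cup still, touching nothing else, mouth up: foot centre within 30 mm of the point 150 mm before the lens, axis within 12 degrees of the viewing axis. Lid upright within 14 degrees; yellow cup (upright), plates and bowl within 30 mm of their starts (distance between blue_cup and show_point below 0.03 m and angle between the z axis of blue_cup and the z axis of lens, either way round below 0.21 rad and angle between blue_cup's own z axis and vertical below 0.9 rad and contact force between blue_cup and the fingers above 1 N and linear speed of blue_cup below 0.03 m/s and angular speed of blue_cup below 0.2 rad/s and height (world z) of blue_cup above 0.15 m and value of joint lid between 1.33 and 1.81 rad and contact force between blue_cup and camera below 0.2 N and contact force between blue_cup and case below 0.2 N and contact force between blue_cup and yellow_cup below 0.2 N and contact force between blue_cup and plates below 0.2 N and contact force between blue_cup and bowl below 0.2 N and distance of each of yellow_cup, plates, bowl from where it was at the start of the episode below 0.03 m and angle between yellow_cup's own z axis and vertical below 0.2 rad); the arm keeps its last pose, push and grip.
It fails at once if the yellow cup, the plates or the bowl are shoved more than 40 mm (distance of any of yellow_cup, plates, bowl from where it was at the start of the episode above 0.04 m).
It also fails if it takes over 58 s, if anything falls off the work surface, if the arm or the gripper's body presses on something with over 40 N, if the wrist force passes 120 N, or if a joint passes its speed limit or range.

## Working session

There is one attempt and no reset: what is moved stays moved. The work goes in short steps, Python scripts to look and compute and a shell command to move; the robot and the scene stay as the last step left them, time stands still between calls to the robot, and variables do not carry over. Pictures are saved under pics/ and viewed, at most 10 in all, crops included, and the job is handed in when it is done.

```bash
ls; mkdir -p pics
python3 - <<'E'
from rig import arm,get_image
import cv2,numpy as np
print(arm.sense(), arm.tcp_to_grasp)
for n in("scene","top","wrist"):
    d=get_image(n); cv2.imwrite(f"pics/{n}0.png",d["frame"][:,:,::-1]); np.savez(f"{n}0.npz",**d)
    print(n,np.round(d["extrinsics"],3).tolist(),d["intrinsics"].tolist(),d["D"], (d["range_z"]>0).mean())
E
```

```text
pics
{'time_s': 0.0, 'joint_pos': array([-62.27434167,  18.439062  ,  -4.01842445,  83.17269088,
         1.29487175,  78.53989226,  -3.26049051]), 'qd': array([ 0.02706465, -0.03166913, -0.04516283,  0.04164167, -0.0428756 ,
       -0.01120583,  0.04107109]), 'effort': array([ 1.45057429e-04, -4.91286707e+01, -4.03881194e-01, -3.12531745e+01,
       -6.38139085e-02,  4.37336485e-02,  1.76155627e-04]), 'eef_pos': array([0.29403791, 0.57909508, 0.22148124]), 'tool_rot': array([-1.79893599e+02,  4.55718994e-03,  1.53086276e+02]), 'contact_force': array([ 0.12143593, -1.14357326, -0.58696261]), 'ft_torque': array([-0.04884809,  0.00180924,  0.02918072]), 'grip_force': 0.0, 'finger_gap': 0.08721628275360384} 0.0187
scene [[0.808, -0.381, 0.449, 1.002], [0.589, 0.532, -0.609, -0.545], [-0.007, 0.756, 0.654, 0.797], [0.0, 0.0, 0.0, 1.0]] [[463.4382985701427, 0.0, 318.63107607698555], [0.0, 463.4382985701427, 236.106721399024], [0.0, 0.0, 1.0]] [-0.06442005  0.          0.          0.          0.        ] 0.996064453125
top [[0.016, 0.989, -0.145, 0.383], [-1.0, 0.012, -0.025, 0.033], [-0.023, 0.145, 0.989, 1.432], [0.0, 0.0, 0.0, 1.0]] [[616.8710261830688, 0.0, 323.2055262255891], [0.0, 616.8710261830688, 234.6930498272582], [0.0, 0.0, 1.0]] [0.03164248 0.         0.         0.         0.        ] 0.9958235677083334
wrist [[0.452, -0.855, -0.255, 0.225], [0.892, 0.433, 0.132, 0.615], [-0.003, -0.287, 0.958, 0.384], [0.0, 0.0, 0.0, 1.0]] [[415.5032226738405, 0.0, 318.3297673431829], [0.0, 415.5032226738405, 238.05441452317817], [0.0, 0.0, 1.0]] [-0.0731254  0.         0.         0.         0.       ] 0.996015625
```

View pics/scene0.png

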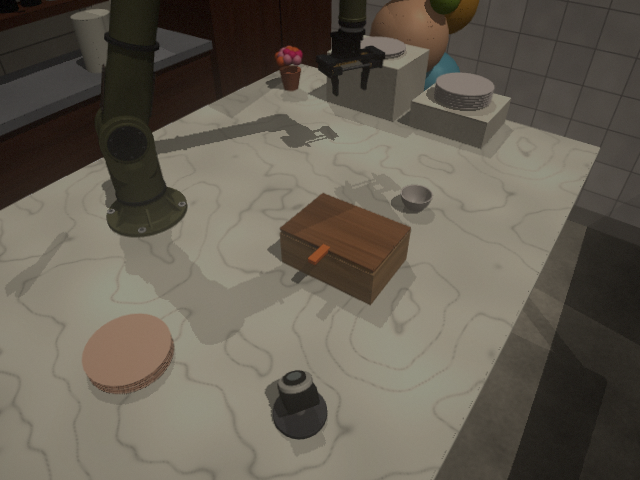

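View pics/top0.png

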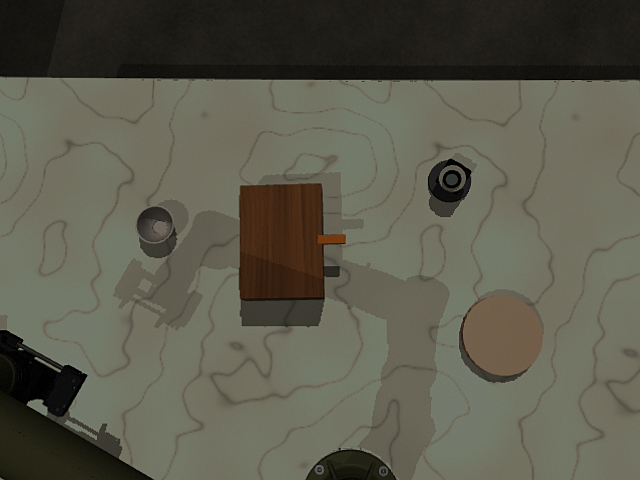

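The scene view shows the shut case with its tab at (319,254), the plates at (128,352), and the camera stand at (298,405). The top view shows the lid at x 240–322, y 184–299, the tab at (332,239), the lens at (452,180) and the bowl at (156,224). Next I'll measure these with depth.

```bash
cat > h.py <<'E'
import cv2,numpy as np
def cloud(d):
    K,D,E=d["intrinsics"],d["D"],d["extrinsics"]
    v,u=np.mgrid[:480,:640]
    n=cv2.undistortPoints(np.stack([u,v],-1).reshape(-1,1,2).astype(float),K,D).reshape(480,640,2)
    z=d["range_z"]
    P=np.stack([n[...,0]*z,-n[...,1]*z,-z],-1)
    return P@E[:3,:3].T+E[:3,3]
def mask(d,lo,hi):
    m=cv2.inRange(cv2.cvtColor(d["frame"],cv2.COLOR_RGB2HSV),lo,hi)>0
    return m&(d["range_z"]>0)
E
python3 - <<'E'
from h import *
for n in("top","scene"):
    d=np.load(n+"0.npz"); P=cloud(d); 
    hsv=cv2.cvtColor(d["frame"],cv2.COLOR_RGB2HSV)
    t=mask(d,(5,200,130),(16,255,255)); q=P[t]; print(n,"tab",t.sum(),q.mean(0),q.min(0),q.max(0))
    # lid top
    r=np.zeros((480,640),bool)
    if n=="top": r[175:310,230:330]=1
    else: r[190:300,275:415]=1
    w=r&(P[...,2]>.085)&(P[...,2]<.16)&~cv2.dilate(t.astype(np.uint8),np.ones((3,3))).astype(bool); q=P[w]
    A=np.c_[q[:,:2],np.ones(len(q))]; c=np.linalg.lstsq(A,q[:,2],rcond=None)[0]
    ok=abs(A@c-q[:,2])<.004; c=np.linalg.lstsq(A[ok],q[ok,2],rcond=None)[0]
    print("lid plane",c,"slope deg",np.degrees(np.arctan(c[:2])), cv2.minAreaRect(q[ok][:,:2].astype(np.float32)), cv2.boxPoints(cv2.minAreaRect(q[ok][:,:2].astype(np.float32))).round(3).tolist())
    # camera stand
    g=(P[...,0]>.6)&(P[...,0]<.95)&(P[...,1]<-.1)&(P[...,1]>-.4)&(P[...,2]>.02)
    q=P[g]; print("cam",len(q),q.min(0),q.max(0),q.mean(0))
    f=(P[...,0]>.5)&(P[...,0]<.95)&(P[...,1]<-.1)&(P[...,1]>-.4)&(P[...,2]<.018)&(P[...,2]>.007); q=P[f]
    print("foot",cv2.minEnclosingCircle(q[:,:2].astype(np.float32)), q[:,2].mean())
    vv,uu=np.where(g); print("px",uu.min(),uu.max(),vv.min(),vv.max())
    s=d["frame"][max(0,vv.min()-15):vv.max()+20,uu.min()-20:uu.max()+20,::-1]
    cv2.imwrite(f"pics/cam_{n}.png",cv2.resize(s,None,fx=6,fy=6,interpolation=cv2.INTER_CUBIC)[:600,:800]); print("crop origin",uu.min()-20,vv.min()-15,s.shape)
E
```

```text
<stdin>:5: RuntimeWarning: Mean of empty slice.
  ret = um.true_divide(
Traceback (most recent call last):
ValueError: zero-size array to reduction operation minimum which has no identity
```

```bash
cat > m.py <<'E'
from h import *
for n,px in(("top",(239,332)),("scene",(254,319))):
    d=np.load(n+"0.npz"); P=cloud(d); 
    hsv=cv2.cvtColor(d["frame"],cv2.COLOR_RGB2HSV); c0=hsv[px]; print(c0)
    r=np.zeros((480,640),bool)
    r[px[0]-14:px[0]+15,px[1]-20:px[1]+20]=1
    t=mask(d,(0,175,int(c0[2])-70),(int(c0[0])+5,255,255))&r; q=P[t]; print(n,"tab",t.sum(),q.mean(0),q.min(0),q.max(0))
    r[:]=0
    if n=="top": r[175:310,230:330]=1
    else: r[190:300,275:415]=1
    w=r&(P[...,2]>.085)&(P[...,2]<.16)&~cv2.dilate(t.astype(np.uint8),np.ones((3,3))).astype(bool); q=P[w]
    A=np.c_[q[:,:2],np.ones(len(q))]; c=np.linalg.lstsq(A,q[:,2],rcond=None)[0]
    ok=abs(A@c-q[:,2])<.004; c=np.linalg.lstsq(A[ok],q[ok,2],rcond=None)[0]
    R=cv2.minAreaRect(q[ok][:,:2].astype(np.float32))
    print("lid plane",c,"slope deg",np.degrees(np.arctan(c[:2])), R, cv2.boxPoints(R).round(3).tolist())
    g=(P[...,0]>.6)&(P[...,0]<.95)&(P[...,1]<-.1)&(P[...,1]>-.4)&(P[...,2]>.02)
    q=P[g]; print("cam",len(q),q.min(0),q.max(0),q.mean(0))
    f=(P[...,0]>.5)&(P[...,0]<.95)&(P[...,1]<-.1)&(P[...,1]>-.4)&(P[...,2]<.018)&(P[...,2]>.007); q=P[f]
    print("foot",cv2.minEnclosingCircle(q[:,:2].astype(np.float32)), q[:,2].mean())
    vv,uu=np.where(g); print("px",uu.min(),uu.max(),vv.min(),vv.max())
    s=d["frame"][max(0,vv.min()-15):vv.max()+20,uu.min()-20:uu.max()+20,::-1]
    s=cv2.resize(s,None,fx=4,fy=4,interpolation=cv2.INTER_CUBIC)[:600,:400]
    cv2.imwrite(f"pics/cam_{n}.png",s); print("crop origin",uu.min()-20,vv.min()-15,s.shape)
E
python3 m.py
python3 - <<'E'
import cv2,numpy as np
a,b=[cv2.imread(f"pics/cam_{n}.png") for n in("top","scene")]
h=max(a.shape[0],b.shape[0]); f=lambda i:cv2.copyMakeBorder(i,0,h-i.shape[0],0,400-i.shape[1],cv2.BORDER_CONSTANT)
cv2.imwrite("pics/cams.png",np.hstack([f(a),f(b)]))
E
```

```text
[ 12 216 111]
top tab 457 [0.56698183 0.06423493 0.11177112] [0.53573625 0.0209606  0.10341467] [0.59805137 0.09080398 0.12031467]
lid plane [ 0.00244932 -0.0342927   0.11124762] slope deg [ 0.14033545 -1.96405704] ((0.5641193389892578, 0.15941305458545685), (0.2505047023296356, 0.1817925125360489), 1.971584677696228) [[0.4359999895095825, 0.2460000067949295], [0.44200000166893005, 0.06400000303983688], [0.6919999718666077, 0.0729999989271164], [0.6859999895095825, 0.2549999952316284]]
cam 753 [ 0.67617916 -0.27112876  0.02026413] [ 0.76069563 -0.18533356  0.11035298] [ 0.71365973 -0.2188527   0.09056408]
foot ((0.7266296148300171, -0.22796030342578888), 0.24857227504253387) 0.010773803324653192
px 436 470 158 199
crop origin 416 143 (304, 296, 3)
[ 11 179 144]
scene tab 155 [0.56614787 0.04652699 0.11353078] [0.55548385 0.01793253 0.1076728 ] [0.57587545 0.07653628 0.11738498]
lid plane [-0.00263602 -0.02268352  0.1124225 ] slope deg [-0.15103232 -1.29944722] ((0.5625802874565125, 0.13175493478775024), (0.25229454040527344, 0.23066440224647522), 2.2929930686950684) [[0.4320000112056732, 0.24199999868869781], [0.4410000145435333, 0.010999999940395355], [0.6930000185966492, 0.02199999988079071], [0.6840000152587891, 0.25200000405311584]]
cam 1378 [ 0.67715472 -0.26478939  0.02071094] [ 0.75854597 -0.19016895  0.10665811] [ 0.7231473  -0.23208038  0.08792223]
foot ((0.7200140357017517, -0.22700904309749603), 0.050481535494327545) 0.012747790908273632
px 277 319 370 414
crop origin 257 355 (316, 328, 3)
```

View pics/cams.png

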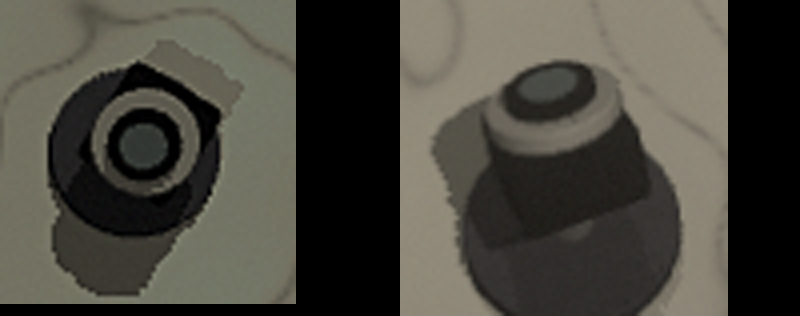

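The left crop (top view) shows the lens glass at top-view pixel (452,180). The right crop (scene view) shows it at about (294,376). The housing is rotated about 30°.

Run:
```python
from h import *
def ray(d,u,v):
    n=cv2.undistortPoints(np.array([[[u,v]]],float),d["intrinsics"],d["D"])[0,0]
    r=d["extrinsics"][:3,:3]@np.array([n[0],-n[1],-1]); return d["extrinsics"][:3,3],r/np.linalg.norm(r)
ds={n:np.load(n+"0.npz") for n in("top","scene")}
rays=[ray(ds["top"],452.2,179.7),ray(ds["scene"],294,376.3)]
A=sum(np.eye(3)-np.outer(r,r) for _,r in rays); b=sum((np.eye(3)-np.outer(r,r))@o for o,r in rays)
L=np.linalg.solve(A,b); print("lens tri",L,[np.linalg.norm(np.cross(L-o,r)) for o,r in rays])
F=np.array([.720,-.227]); print("offset foot->lens",L[:2]-F,np.degrees(np.arctan2(*(L[:2]-F)[::-1])))
for n,(u,v),rad in(("top",(452,180),14),("scene",(294,376),9)):
    d=ds[n];P=cloud(d); print(n,"depth glass",P[v,u])
    g=d["frame"].max(2); yy,xx=np.mgrid[:480,:640]
    near=(np.linalg.norm(P-L,axis=2)<.036)
    ring=near&(g>85)&(P[...,2]>.06)
    # ring: bright pixels
    for nm,s in(("ring",ring),("disc",np.linalg.norm(P-L,axis=2)<.017)):
        q=P[s]; c=q.mean(0); U,S,V=np.linalg.svd(q-c); nn=V[2]*np.sign(V[2][2])
        print(nm,len(q),c,"normal",nn,"tilt",np.degrees(np.arccos(nn[2])),"az",np.degrees(np.arctan2(nn[1],nn[0])),S/len(q)**.5)
    # housing mask edges in xy
```

```text
lens tri [ 0.70412658 -0.21598513  0.09642112] [np.float64(0.00021686554313896352), np.float64(0.00021686554313868166)]
offset foot->lens [-0.01587342  0.01101487] 145.24247002398388
top depth glass [ 0.70427648 -0.21590929  0.09360263]
ring 204 [ 0.71693383 -0.21842916  0.09410433] normal [-0.45039194  0.26930135  0.85124843] tilt 31.652283994143342 az 149.12367188994656 [0.01911835 0.01429206 0.0028923 ]
disc 175 [ 0.70482595 -0.21594772  0.09594404] normal [-0.41802301  0.24856654  0.87376853] tilt 29.100435506874025 az 149.26326569567792 [0.00854087 0.00794983 0.00278428]
scene depth glass [ 0.70438516 -0.21653237  0.09823665]
ring 296 [ 0.71826214 -0.22588684  0.09721039] normal [-0.34398215  0.22714982  0.91108685] tilt 24.34401979394625 az 146.56108298379422 [0.01734813 0.0127846  0.00247342]
disc 155 [ 0.70502726 -0.21686714  0.09769114] normal [-0.3865839   0.2556443   0.88611448] tilt 27.611016298990357 az 146.52371122492232 [0.0084164  0.00834242 0.00103336]
```

```bash
cat > go.py <<'E'
import sys,numpy as np
from rig import arm
from scipy.spatial.transform import Rotation as R
def rel(p,yaw=None,show=True):
    s=arm.sense(); Rt=R.from_euler("xyz",s["tool_rot"],degrees=True).as_matrix()
    l=Rt.T@(np.array(p)-s["eef_pos"])/.05
    r=0 if yaw is None else -((yaw-s["tool_rot"][2]+180)%360-180)/5
    print("linear",l.round(3),"roll",round(r,2)); return l,r
if __name__=="__main__":
    a=[float(x) for x in sys.argv[1:]]; rel(a[:3],*a[3:])
E
python3 go.py .567 .038 .20 92
```

```text
linear [-9.766 -7.18   0.446] roll 12.22
```

```bash
python3 -m creep '[{"linear":[-0.4,-0.3,0],"roll":0.5,"fingers":50},{"linear":[-1.2,-0.9,0],"roll":1.5,"fingers":50},{"linear":[-2.0,-1.5,0],"roll":2.5,"fingers":50},{"linear":[-2.8,-2.1,0],"roll":3.5,"fingers":50},{"linear":[-3.6,-2.7,0],"roll":4.5,"fingers":50},{"linear":[-4.4,-3.3,0],"roll":5.5,"fingers":50},{"linear":[-5.2,-3.9,0],"roll":6.5,"fingers":50},{"linear":[-6.0,-4.5,0],"roll":7.5,"fingers":50},{"linear":[-6.6,-4.9,0],"roll":8.5,"fingers":50},{"linear":[-7.0,-5.2,0],"roll":9,"fingers":50}]' 20; python3 go.py .567 .038 .20 92
```

```text
time_s: 1.4
eef_pos: [0.4895, 0.188, 0.2225]
tool_rot: [180.0, -0.0, 107.9]
contact_force: [0.3, -0.6, -0.9]
finger_gap: 0.05
grip_force: 0.0
linear [-3.331  0.554  0.45 ] roll 3.18
```

```bash
python3 -m creep '[{"linear":[-0.5,0.1,0.1],"roll":0.8,"fingers":50},{"linear":[-1.2,0.2,0.2],"roll":1.6,"fingers":50},{"linear":[-2.0,0.33,0.3],"roll":2.4,"fingers":50},{"linear":[-2.8,0.47,0.4],"roll":3.0,"fingers":50},{"linear":[-3.2,0.53,0.45],"roll":3.2,"fingers":50},{"linear":[-3.33,0.55,0.45],"roll":3.2,"fingers":50},{"linear":[-3.33,0.55,0.45],"roll":3.2,"fingers":50}]'; python3 go.py .567 .038 .088 92
python3 - <<'E'
from rig import get_image
from h import *
d=get_image("wrist");P=cloud(d)
t=mask(d,(0,170,60),(17,255,255))&(P[...,2]>.09)&(P[...,1]<.075); q=P[t]; print(t.sum(),q.min(0),q.max(0),np.median(q,0))
cv2.imwrite("pics/w1.png",d["frame"][:,:,::-1])
E
```

```text
time_s: 2.28
eef_pos: [0.5664, 0.0405, 0.2]
tool_rot: [-180.0, -0.0, 92.1]
contact_force: [-0.9, -0.0, -0.6]
finger_gap: 0.0498
grip_force: 0.0
linear [-0.052  0.012  2.24 ] roll 0.03
5771 [0.44304641 0.01889439 0.10734867] [0.68914902 0.0749917  0.29952018] [0.56274102 0.06939574 0.11130557]
```

View pics/w1.png

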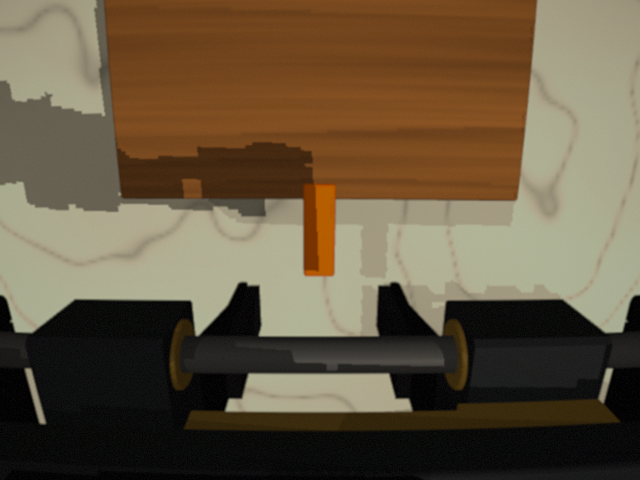

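The wrist view shows the tab at x≈304–335, centred between the fingers (inner edges about 250 and 390). I'll descend and pinch.

```bash
python3 -m creep '[{"linear":[-0.02,0,0.4],"roll":0,"fingers":50},{"linear":[-0.05,0,1.1],"roll":0,"fingers":50},{"linear":[-0.05,0,1.8],"roll":0,"fingers":50},{"linear":[-0.05,0,2.24],"roll":0,"fingers":50},{"linear":[-0.05,0,2.24],"roll":0,"fingers":40},{"linear":[-0.05,0,2.24],"roll":0,"fingers":10},{"linear":[-0.05,0,2.24],"roll":0,"fingers":10},{"linear":[-0.05,0,2.24],"roll":0,"fingers":10},{"linear":[-0.05,0,2.24],"roll":0,"fingers":10}]' 25
```

```text
time_s: 3.45
eef_pos: [0.5668, 0.0373, 0.0887]
tool_rot: [180.0, -0.0, 92.1]
contact_force: [-0.8, 0.5, 2.4]
finger_gap: 0.0198
grip_force: 25.0
```

```bash
python3 -m creep '[{"linear":[0.01,0,-0.13],"roll":0,"fingers":10},{"linear":[0.04,0,-0.35],"roll":0,"fingers":10},{"linear":[0.10,0,-0.72],"roll":0,"fingers":10},{"linear":[0.20,0,-1.07],"roll":0,"fingers":10},{"linear":[0.33,0,-1.42],"roll":0,"fingers":10},{"linear":[0.49,0,-1.76],"roll":0,"fingers":10},{"linear":[0.68,0,-2.07],"roll":0,"fingers":10},{"linear":[0.89,0,-2.38],"roll":0,"fingers":10},{"linear":[1.13,0,-2.66],"roll":0,"fingers":10},{"linear":[1.40,0,-2.92],"roll":0,"fingers":10}]'
```

```text
time_s: 4.7
eef_pos: [0.5645, 0.107, 0.2351]
tool_rot: [179.9, 0.1, 92.0]
contact_force: [6.7, -0.9, -5.9]
finger_gap: 0.0198
grip_force: 25.0
```

```bash
python3 -m creep '[{"linear":[0.29,0,-0.24],"roll":0,"fingers":10},{"linear":[0.59,0,-0.45],"roll":0,"fingers":10},{"linear":[0.91,0,-0.63],"roll":0,"fingers":10},{"linear":[1.25,0,-0.78],"roll":0,"fingers":10},{"linear":[1.60,0,-0.90],"roll":0,"fingers":10},{"linear":[1.96,0,-1.0],"roll":0,"fingers":10},{"linear":[2.32,0,-1.06],"roll":0,"fingers":10},{"linear":[2.69,0,-1.09],"roll":0,"fingers":10},{"linear":[2.99,0,-1.09],"roll":0,"fingers":10},{"linear":[2.99,0,-1.09],"roll":0,"fingers":10}]'
python3 - <<'E'
from rig import get_image
from h import *
d=get_image("scene");cv2.imwrite("pics/s2.png",d["frame"][:,:,::-1])
E
```

```text
time_s: 5.95
eef_pos: [0.5596, 0.2575, 0.2894]
tool_rot: [179.8, 0.0, 92.1]
contact_force: [7.7, 1.8, -3.1]
finger_gap: 0.0199
grip_force: 25.0
```

View pics/s2.png

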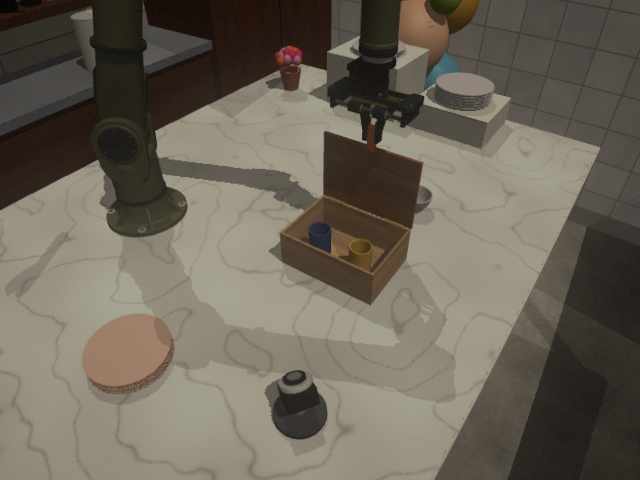

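The lid is upright with the gripper still on its tab (370,137). The blue cup is at (320,237), at the robot end, and the yellow cup is at (360,253). I'll release, back up, and locate the blue cup.

```bash
python3 -m creep '[{"linear":[0,0,0],"roll":0,"fingers":45},{"linear":[0,0,0],"roll":0,"fingers":45},{"linear":[0,0,0],"roll":0,"fingers":45},{"linear":[0,0,-0.3],"roll":0,"fingers":45},{"linear":[0,0,-0.9],"roll":0,"fingers":45},{"linear":[0,0,-1.3],"roll":0,"fingers":45},{"linear":[-0.4,0,-1.4],"roll":0,"fingers":45},{"linear":[-1.2,0,-1.4],"roll":0,"fingers":45},{"linear":[-2.0,0,-1.4],"roll":0,"fingers":45},{"linear":[-2.6,0,-1.4],"roll":0,"fingers":45}]'
python3 -m creep '[{"linear":[-0.6,0,0],"roll":0,"fingers":75},{"linear":[-1.4,0,0],"roll":0,"fingers":75},{"linear":[-2.0,0,0],"roll":0,"fingers":75},{"linear":[-2.2,0,0],"roll":0,"fingers":75},{"linear":[-2.2,0,0],"roll":0,"fingers":75}]'
cat > look.py <<'E'
from rig import get_image
from h import *
for n in("top","scene"):
    d=get_image(n);P=cloud(d);np.savez(n+"1.npz",**d)
    for nm,lo,hi in(("blue",(100,90,25),(130,255,255)),("yellow",(18,120,50),(32,255,255))):
        t=mask(d,lo,hi)&(P[...,0]>.4)&(P[...,0]<.8)&(P[...,1]>.0)&(P[...,1]<.26)&(P[...,2]<.1)
        q=P[t]; 
        if len(q)<20: print(n,nm,len(q)); continue
        rim=q[q[:,2]>np.percentile(q[:,2],98)-.008]
        print(n,nm,len(q),"z",q[:,2].min(),q[:,2].max(),"rimcircle",cv2.minEnclosingCircle(rim[:,:2].astype(np.float32)),"rim z",np.median(rim[:,2]))
    l=(P[...,0]>.44)&(P[...,0]<.69)&(P[...,1]>.2)&(P[...,1]<.32)&(P[...,2]>.13)&(P[...,2]<.27); q=P[l]
    if len(q)>50:
        c=np.linalg.lstsq(np.c_[q[:,0],q[:,2],np.ones(len(q))],q[:,1],rcond=None)[0]; print("lid lean dy/dz",c[1],len(q))
E
python3 look.py
```

```text
time_s: 7.25
eef_pos: [0.563, 0.1223, 0.3585]
tool_rot: [-180.0, 0.1, 91.9]
contact_force: [-0.0, -0.7, -1.2]
finger_gap: 0.0446
grip_force: 0.0
time_s: 7.88
eef_pos: [0.567, 0.016, 0.3585]
tool_rot: [-180.0, -0.0, 92.0]
contact_force: [0.3, 0.0, 0.3]
finger_gap: 0.0739
grip_force: 0.0
top blue 239 z 0.001973465574758304 0.09812227044403676 rimcircle ((0.5059115290641785, 0.1346495896577835), 0.02644411474466324) rim z 0.0910879979965391
top yellow 362 z 0.0014740699636246468 0.09989455549460913 rimcircle ((0.5626044273376465, 0.20419181883335114), 0.11229027807712555) rim z 0.09418638806429525
lid lean dy/dz 0.019560834997937565 1576
scene blue 60 z 0.051949251183364686 0.09588273039223483 rimcircle ((0.5049195885658264, 0.13307884335517883), 0.02627396024763584) rim z 0.09162368816780198
scene yellow 668 z 0.005613882429382322 0.09998047597889648 rimcircle ((0.5588790774345398, 0.20130480825901031), 0.11368944495916367) rim z 0.09624138395224024
lid lean dy/dz 0.0217935749851266 4542
```

```bash
python3 go.py .507 .136 .18 92; python3 go.py .507 .136 .049 92
```

```text
linear [ 2.398 -1.111  3.569] roll 0.04
linear [ 2.396 -1.11   6.189] roll 0.04
```

```bash
python3 -m creep '[{"linear":[0.5,-0.2,0.3],"roll":0,"fingers":70},{"linear":[1.2,-0.55,1.0],"roll":0,"fingers":70},{"linear":[1.9,-0.9,1.8],"roll":0,"fingers":70},{"linear":[2.3,-1.08,2.5],"roll":0,"fingers":70},{"linear":[2.4,-1.11,3.2],"roll":0,"fingers":70},{"linear":[2.4,-1.11,3.6],"roll":0,"fingers":70},{"linear":[2.4,-1.11,3.8],"roll":0,"fingers":70},{"linear":[2.4,-1.11,3.8],"roll":0,"fingers":70}]'
python3 go.py .507 .136 .049 92
python3 look.py | grep blue
```

```text
time_s: 8.98
eef_pos: [0.5072, 0.1352, 0.1683]
tool_rot: [-180.0, 0.0, 92.2]
contact_force: [0.2, -0.3, -0.1]
finger_gap: 0.0698
grip_force: 0.0
linear [ 1.700e-02 -1.000e-03  2.386e+00] roll 0.03
top blue 0
scene blue 72 z 0.048633556902956565 0.09441288871175035 rimcircle ((0.5071548223495483, 0.13233110308647156), 0.026806101202964783) rim z 0.09106679011399132
```

```bash
python3 -m creep '[{"linear":[0,0,0.4],"roll":0,"fingers":70},{"linear":[0,0,1.1],"roll":0,"fingers":70},{"linear":[0,0,1.7],"roll":0,"fingers":70},{"linear":[0,0,2.2],"roll":0,"fingers":70},{"linear":[0,0,2.38],"roll":0,"fingers":70},{"linear":[0,0,2.38],"roll":0,"fingers":60},{"linear":[0,0,2.38],"roll":0,"fingers":40},{"linear":[0,0,2.38],"roll":0,"fingers":40},{"linear":[0,0,2.38],"roll":0,"fingers":40},{"linear":[0,0,2.38],"roll":0,"fingers":40}]' 20
```

```text
time_s: 10.32
eef_pos: [0.5082, 0.1349, 0.0508]
tool_rot: [179.9, -0.1, 92.1]
contact_force: [-2.5, 0.2, 5.8]
finger_gap: 0.0543
grip_force: 20.0
```

```bash
python3 -m creep '[{"linear":[0,0,-0.2],"roll":0,"fingers":40},{"linear":[0,0,-0.8],"roll":0,"fingers":40},{"linear":[0,0,-1.5],"roll":0,"fingers":40},{"linear":[0,0,-2.2],"roll":0,"fingers":40},{"linear":[0,0,-2.7],"roll":0,"fingers":40},{"linear":[0,0,-2.9],"roll":0,"fingers":40},{"linear":[0,0,-2.9],"roll":0,"fingers":40},{"linear":[0,0,-2.9],"roll":0,"fingers":40},{"linear":[0,0,-2.9],"roll":0,"fingers":40}]'
python3 -m creep '[{"linear":[-0.3,0,0],"roll":0,"fingers":40},{"linear":[-0.8,0,0],"roll":0,"fingers":40},{"linear":[-1.4,0,0],"roll":0,"fingers":40},{"linear":[-1.9,0,0],"roll":0,"fingers":40},{"linear":[-2.2,0,0],"roll":0,"fingers":40},{"linear":[-2.3,0,0],"roll":0,"fingers":40},{"linear":[-2.3,0,0],"roll":0,"fingers":40}]'
python3 go.py .508 .020 .123 92
```

```text
time_s: 11.45
eef_pos: [0.5069, 0.1343, 0.1934]
tool_rot: [-179.9, 0.0, 92.1]
contact_force: [-0.3, -0.3, -1.4]
finger_gap: 0.0545
grip_force: 20.0
time_s: 12.32
eef_pos: [0.5117, 0.0199, 0.1945]
tool_rot: [180.0, -0.0, 92.1]
contact_force: [0.7, 0.2, -1.5]
finger_gap: 0.0542
grip_force: 20.0
linear [ 0.004 -0.073  1.431] roll 0.02
```

```bash
python3 -m creep '[{"linear":[0,0,0.4],"roll":0,"fingers":40},{"linear":[0,0,0.9],"roll":0,"fingers":40},{"linear":[0,0,1.3],"roll":0,"fingers":40},{"linear":[0,0,1.43],"roll":0,"fingers":40},{"linear":[0.1,0,1.43],"roll":0,"fingers":40},{"linear":[0.25,0,1.43],"roll":0,"fingers":40},{"linear":[0.3,0,1.43],"roll":0,"fingers":40}]' 8
cat > cup.py <<'E'
from rig import arm,get_image
from h import *
from scipy.optimize import least_squares
import sys
s=arm.sense(); g=s["eef_pos"]+[0,0,.0187]
pts=[]
for n in ("scene","top"):
    d=get_image(n);P=cloud(d)
    if len(sys.argv)>1: cv2.imwrite(f"pics/{sys.argv[1]}_{n}.png",d["frame"][:,:,::-1])
    t=mask(d,(100,90,20),(130,255,255))&(np.linalg.norm(P-g,axis=2)<.09); t=cv2.erode(t.astype(np.uint8),np.ones((3,3)))>0
    if n=="scene": pts=P[t]; print(n,t.sum())
    else: print(n,t.sum(), P[t].mean(0) if t.any() else "")
az=np.radians(s["tool_rot"][2])  # tool x azimuth
def axis(a): # lean along tool x and sideways
    v=np.array([np.cos(az)*np.sin(a[0])-np.sin(az)*np.sin(a[1]),np.sin(az)*np.sin(a[0])+np.cos(az)*np.sin(a[1]),1]);v[2]=np.sqrt(max(1e-3,1-v[0]**2-v[1]**2));return v
def f(a):
    # axis passes through the grasp point (pads centre it along tool y); offset a[2] along tool x
    c=g+a[2]*np.array([np.cos(az),np.sin(az),0]); w=pts-c; v=axis(a)
    return np.linalg.norm(w-np.outer(w@v,v),axis=1)-.027
best=min((least_squares(f,[a,0,0],loss="soft_l1",f_scale=.002) for a in(0,.3,.6)),key=lambda r:r.cost)
a=best.x; v=axis(a); print("lean deg",np.degrees(a[:2]).round(1),"off",a[2],"rms",np.sqrt(np.mean(f(a)**2)))
c=g+a[2]*np.array([np.cos(az),np.sin(az),0]); h=(pts-c)@v; print("h range",np.percentile(h,[1,99]),"axis",v,"grasp",g)
E
python3 cup.py
```

```text
time_s: 13.2
eef_pos: [0.5117, 0.0358, 0.1239]
tool_rot: [179.9, -0.0, 92.2]
contact_force: [0.7, 0.2, -2.2]
finger_gap: 0.055
grip_force: 8.0
scene 0
top 0 
lean deg [0. 0.] off 0.0 rms nan
  return _methods._mean(a, axis=axis, dtype=dtype,
  ret = ret.dtype.type(ret / rcount)
Traceback (most recent call last):
  File "cup.py", line 22, in <module>
    c=g+a[2]*np.array([np.cos(az),np.sin(az),0]); h=(pts-c)@v; print("h range",np.percentile(h,[1,99]),"axis",v,"grasp",g)
                                                                               ~~~~~~~~~~~~~^^^^^^^^^^
IndexError: index -1 is out of bounds for axis 0 with size 0
```

Run:
```python
from rig import get_image
import cv2
d=get_image("scene")["frame"]
cv2.imwrite("pics/s3.png",cv2.resize(d[130:330,170:430,::-1],None,fx=3,fy=3))
print(cv2.cvtColor(d,cv2.COLOR_RGB2HSV)[225:300:15,255:315:12].tolist())
```

```text
[[[22, 39, 171], [21, 39, 170], [21, 48, 37], [113, 47, 43], [18, 32, 40]], [[21, 40, 103], [21, 40, 166], [21, 39, 169], [111, 40, 45], [18, 75, 34]], [[21, 36, 100], [19, 41, 100], [23, 41, 100], [115, 34, 45], [114, 28, 45]], [[20, 41, 155], [22, 40, 116], [22, 42, 92], [19, 45, 80], [17, 98, 73]], [[22, 38, 173], [21, 38, 173], [22, 37, 172], [21, 39, 151], [20, 40, 141]]]
```

View pics/s3.png

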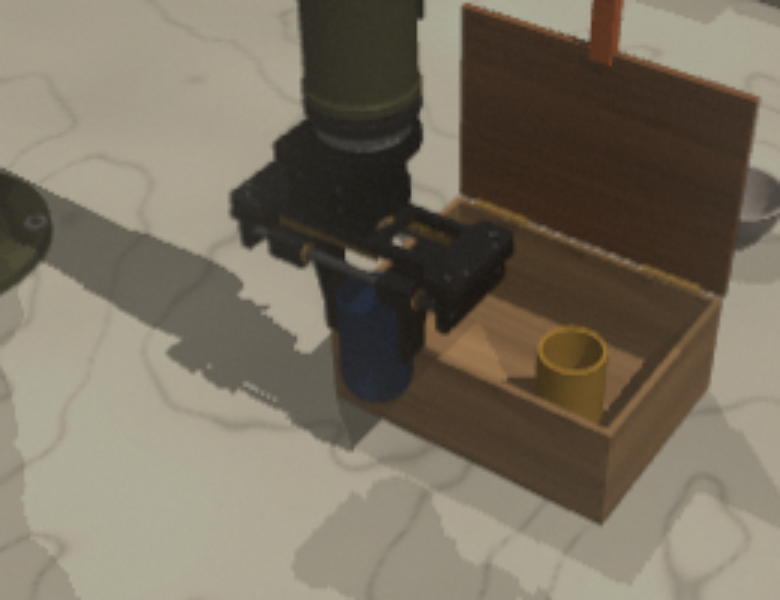

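The crop shows the cup held in front of the case at crop (375,340), which is image (295,243), still upright. I'll check why the mask misses it.

Run:
```python
from rig import get_image,arm
from h import *
d=get_image("scene");P=cloud(d)
h=cv2.cvtColor(d["frame"],cv2.COLOR_RGB2HSV)
for v,u in((243,295),(235,293),(255,297)): print(h[v,u],P[v,u])
print(arm.sense()["eef_pos"],mask(d,(100,90,20),(130,255,255)).sum())
```

```text
[110  35  44] [0.52821114 0.01311443 0.14654961]
[109  50  41] [0.49331657 0.04885198 0.12634279]
[107  40  45] [0.52928217 0.01634653 0.10992649]
[0.51135344 0.03454265 0.12340651] 11
```

Run:
```python
from h import *
im=cv2.imread("pics/s3.png"); print(im[340,375],im[380,375],im[300,350], im[320,330], im[300,410],im[320,440])
h=cv2.cvtColor(im,cv2.COLOR_BGR2HSV); m=(cv2.inRange(h,(100,80,15),(130,255,255))>0); v,u=np.where(m); print(m.sum(),np.median(u),np.median(v))
```

```text
[46 39 38] [46 40 39] [43 37 35] [36 41 44] [32 43 50] [22 26 30]
338 364.0 301.0
```

```bash
python3 - <<'E'
s=open("cup.py").read()
s=s.replace('t=mask(d,(100,90,20),(130,255,255))&(np.linalg.norm(P-g,axis=2)<.09)','A=np.radians(s["tool_rot"][2]); ty=(P-g)@[np.sin(A),-np.cos(A),0]; t=(abs(ty)<.024)&(np.linalg.norm(P-g,axis=2)<.085)&(P[...,2]<g[2]+.028)&(d["frame"][...,2]>d["frame"][...,0]+3.)')
open("cup.py","w").write(s)
E
python3 cup.py
```

```text
scene 435
top 0 
lean deg [ 1.1 -3.3] off 3.325734197539351e-06 rms 0.001779261620995083
h range [-0.05016594  0.02282095] axis [0.05740294 0.02193516 0.99811009] grasp [0.51135344 0.03454265 0.14210651]
```

Measurement works and the cup is upright. Now I'll tilt it against the case rim.

```bash
python3 -m creep '[{"linear":[0.05,0,0],"roll":0,"fingers":40},{"linear":[0.12,0,0],"roll":0,"fingers":40},{"linear":[0.2,0,0],"roll":0,"fingers":40},{"linear":[0.28,0,0],"roll":0,"fingers":40},{"linear":[0.36,0,0],"roll":0,"fingers":40},{"linear":[0.44,0,0],"roll":0,"fingers":40},{"linear":[0.5,0,0],"roll":0,"fingers":40},{"linear":[0.5,0,0],"roll":0,"fingers":40}]'; python3 cup.py
```

```text
time_s: 14.5
eef_pos: [0.5105, 0.0602, 0.1233]
tool_rot: [180.0, -0.0, 92.1]
contact_force: [0.5, -3.4, 1.4]
finger_gap: 0.0548
grip_force: 8.0
scene 540
top 0 
lean deg [26.1 -2.9] off -0.0006507907970218645 rms 0.0016346330314121328
h range [-0.05578668  0.01500302] axis [0.03471767 0.44090106 0.89688402] grasp [0.51050798 0.06019311 0.14201132]
```

```bash
python3 -m creep '[{"linear":[0.04,0,0],"roll":0,"fingers":40},{"linear":[0.08,0,0],"roll":0,"fingers":40},{"linear":[0.1,0,0],"roll":0,"fingers":40},{"linear":[0.1,0,0],"roll":0,"fingers":40}]'
python3 -m creep '[{"linear":[0,0,0],"roll":0,"fingers":40},{"linear":[0,0,0],"roll":0,"fingers":40},{"linear":[-0.1,0,-0.1],"roll":0,"fingers":40},{"linear":[-0.3,0,-0.4],"roll":0,"fingers":40},{"linear":[-0.6,0,-1.0],"roll":0,"fingers":40},{"linear":[-0.9,0,-1.6],"roll":0,"fingers":40},{"linear":[-1.1,0,-2.2],"roll":0,"fingers":40},{"linear":[-1.2,0,-2.5],"roll":0,"fingers":40},{"linear":[-1.2,0,-2.6],"roll":0,"fingers":40},{"linear":[-1.2,0,-2.6],"roll":0,"fingers":40}]' 30; python3 cup.py
```

```text
time_s: 15.1
eef_pos: [0.5101, 0.0649, 0.1231]
tool_rot: [180.0, -0.0, 92.1]
contact_force: [0.1, -0.9, 2.6]
finger_gap: 0.0546
grip_force: 8.0
time_s: 16.35
eef_pos: [0.5118, 0.0052, 0.2524]
tool_rot: [-179.9, -0.0, 92.1]
contact_force: [0.8, 0.0, -0.9]
finger_gap: 0.0542
grip_force: 30.0
scene 649
top 0 
lean deg [32.2 -3.6] off -0.00018588714152700396 rms 0.0014917133009406448
h range [-0.05681146  0.01533362] axis [0.04219973 0.53453565 0.84409171] grasp [0.51182565 0.00515723 0.27113687]
```

```bash
python3 go.py .613 -.157 .261 147
```

```text
linear [-3.316  1.906 -0.187] roll -10.97
```

```bash
python3 -m creep '[{"linear":[-0.15,0.1,0],"roll":-0.6,"fingers":40},{"linear":[-0.5,0.3,0],"roll":-1.8,"fingers":40},{"linear":[-0.95,0.55,-0.05],"roll":-3.1,"fingers":40},{"linear":[-1.4,0.8,-0.1],"roll":-4.6,"fingers":40},{"linear":[-1.85,1.06,-0.1],"roll":-6.1,"fingers":40},{"linear":[-2.3,1.32,-0.13],"roll":-7.6,"fingers":40},{"linear":[-2.7,1.55,-0.16],"roll":-9,"fingers":40},{"linear":[-3.0,1.73,-0.18],"roll":-10,"fingers":40},{"linear":[-3.2,1.85,-0.19],"roll":-10.7,"fingers":40},{"linear":[-3.32,1.91,-0.19],"roll":-11,"fingers":40}]'
python3 -m creep '[{"linear":[0,0,0],"roll":0,"fingers":40},{"linear":[0,0,0],"roll":0,"fingers":40},{"linear":[0,0,0],"roll":0,"fingers":40},{"linear":[0,0,0],"roll":0,"fingers":40}]'
python3 cup.py s5; python3 go.py .613 -.157 .261 147; python3 look.py
python3 -c "
import cv2
i=cv2.imread('pics/s5_scene.png'); cv2.imwrite('pics/s5c.png',cv2.resize(i[230:450,150:410],None,fx=2.7,fy=2.7))"
```

```text
time_s: 17.7
eef_pos: [0.6135, -0.1579, 0.2612]
tool_rot: [-179.9, -0.1, 147.1]
contact_force: [-0.1, -0.6, -2.0]
finger_gap: 0.0542
grip_force: 30.0
time_s: 18.2
eef_pos: [0.6137, -0.1574, 0.2627]
tool_rot: [180.0, 0.0, 147.1]
contact_force: [-0.6, -0.4, -2.1]
finger_gap: 0.054
grip_force: 30.0
scene 1162
top 20 [ 0.60157146 -0.13328051  0.2848729 ]
lean deg [30.3 -2.6] off 0.0007834454000138884 rms 0.0016320968474289274
h range [-0.05721223  0.01964285] axis [-0.39820917  0.31245155  0.86244042] grasp [ 0.613669   -0.15742944  0.28139309]
linear [0.019 0.003 0.034] roll 0.02
top blue 0
top yellow 345 z 0.00023936527864898416 0.09998641210520232 rimcircle ((0.5694242119789124, 0.20540836453437805), 0.11905420571565628) rim z 0.09466475222580661
lid lean dy/dz 0.01903446047856347 1577
scene blue 0
scene yellow 664 z 0.004830957911626688 0.09998805150320922 rimcircle ((0.5605963468551636, 0.20011383295059204), 0.112586610019207) rim z 0.09650613021903576
lid lean dy/dz 0.02231619937011836 4900
```

View pics/s5c.png

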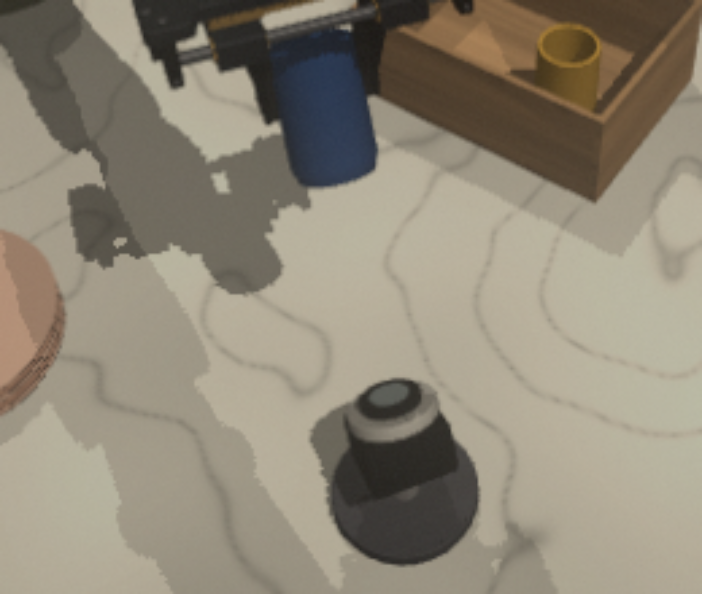

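The cup hangs tipped with its foot towards the lens: foot at about crop (335,175), lens at (390,395). The measured axis is about 3° off the viewing axis and the foot about 3 mm from the point. I'm handing it in.

```bash
python3 -c "
from rig import arm
print(arm.job_done())"
```

```text
the job is handed in; nothing more can be done
None
```

I handed the job in with the lid upright (about 91°) and the gripper holding the blue cup at the show point, its foot about 3 mm off and its axis about 3° off the viewing axis by my camera measurements; `job_done()` returned no verdict.

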